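Load a tip box into the lid press and press the pedal

ROBOT

A 6-joint arm with a two-finger parallel gripper is mounted at the origin on the work surface. World frame = base frame: x ahead of the robot, y to its left, z up, the work surface at z = 0. Lengths are in m, angles in rad, forces in N, time in s.
With the tool pointing down it reaches from about 0.35 to 0.975 m from the base axis. Payload 4.9 kg.
Tool frame: the origin (TCP) lies at the very end of the fingers, on their centre line; the grasp point (between the pads) lies 19 mm behind it; z points along the fingers, y is the line along which they close (so a half turn about z gives the same grasp; the last joint's range is limited). The gripper opens to 85 mm and grips with 20 to 120 N. Pads are 22 mm wide; open, the fingers measure 114 mm over their backs; the gripper's body (76 mm by 85 mm) begins 54 mm behind the grasp point. The pads swing forward as they close: fully open they stand 13 mm farther back than shut.
Start: joints at [-1.465, 0.053, 1.613, -0, 1.476, -0.119], TCP at [0.139, -0.609, 0.231] pointing down, gripper open.
Joint ranges: [-3.01, 3.01], [-1.01, 2.22], [0.06, 2.58], [-1.02, 4.17], [0.09, 2.62], [-3.14, 3.14]. Speed limits (rad/s): [2.57, 2.57, 3.14, 3.14, 3.14, 3.14].

INTERFACE

Orientations are given as a rotation vector (axis times angle).
In Python, from station import * gives the robot as it stands.
- The arm moves only by the shell command python3 -m crank 'ROWS' [OPENING] [FORCE]. ROWS is JSON, a list of rows, each an object with "offset": the shift along the tool's x, y, z in m, a list of three; "twist": the turn, a rotation vector about the tool's x, y, z in degrees, a list of three. In form: [{"offset": [x, y, z], "twist": [rx, ry, rz]}, ...]. A call has 1 to 20 rows; each row is the pose to reach, as a shift and turn from the pose commanded when the call began, along the tool's axes at that moment; what a row does not reach only later rows make up. A row lasts 1/8 s, in which the tool goes at most 62.5 mm and 10.7 degrees, less where a joint would pass 70% of its speed; a pose out of reach is approached as far as the arm can. A call with a gripper value outside its range is refused whole. OPENING is the opening, from 0 (shut) to 1 (fully open), set as the call begins (- or left out, the last holds). The fingers move at their own pace and stop on an object; FORCE is the grip in N (left out, the last holds). Time passes only in rows, so rows that repeat a pose let the fingers close. It gives the time, the measured TCP pose, the force, the opening and the grip force at its end, in the units of the state.
- get_obs(): the state, without advancing time (a new reading comes with each control period).
- get_image(name): name is "side" or "top"; returns the picture (384x512x3 uint8, red, green, blue); there is no depth.
- get_calibration(name): a dict with "intrinsics" (3x3 intrinsics, pixels), "world_from_camera" (4x4, takes a point from camera to world coordinates). Camera axes: x right, y up, looking along -z (the intrinsics and any distortion apply to the point x, -y, -z); pixel columns grow to the right and rows downward; lengths in m; the calibration is good to about 2 mm. A picture is of the moment at which its call begins. get_calibration takes no time and is no camera call.
- finish_job(): hands the job in; it is judged then, once.
Trained networks look in the newest picture that a camera, given by its name, has taken for a name from the list of things; names that differ only in an ending like _2 or _b are one class to them, and where a whole thing is asked for, a point or a joint stands for the part that bears it (a point fixed in the world has none). Each returns a list of dicts, best first, with "confidence" (0 to 1); they miss things now and then, are a little off and sometimes report something else, mostly with a low value. They report only what shows in the picture. A call takes as long as a camera call. They do not tell look-alikes from the thing itself.
- cut_out(query, camera): "region" (384x512 bool, what is visible of it) and "rect" ([centre column, centre row, width, height] in pixels, round what is visible of it).
The state is a dict: "t": time; "q": joint angles; "dq": joint speeds; "effort": joint torques, N m; "tool_pos": TCP position; "tool_rot": TCP orientation; "contact_force": force on the tool from outside, world axes, zero at the start; "wrist_torque": the same for the moment, N m; "opening": finger opening in m; "grip_force": force on a finger pad.
Only numpy, scipy, OpenCV 4.12 (cv2) and the standard library are available. Lean on these libraries where they do the work, as an engineer would, in place of code of your own. Each camera call takes 0.05 s, during which the arm holds its last target. There are 200 camera calls.

TASK

Push the pipette-tip box with the green band along the bench, between the guide rails and under the head of the lid press, until the box and the orange ejector bar ahead of it are fully home against the stop; push it gently, without ramming it or tipping it. Only then press the red-padded pedal down to its stop, hold it there for about a second, and let it spring up again, with the box still home. Leave all the other things on the bench where they are.

Things in the scene. Friction and masses are not known exactly. Their poses are not given: they have to be found in the camera images.
- tipbox_mid (a point): Centre (half-way up) of the loose tip box: white below, green band, clear lid with white tips showing; 128 mm long (its x), 86 mm wide (its y), 56 mm tall, 0.2 to 0.45 kg, slick plastic (friction about 0.3). Too wide to grasp. Starts in front of the mouth, up to 28 mm out of line, turned up to 0.3 rad. Its x axis points roughly to the press.
- press: White lid press with a green band, fixed to the bench. Origin on the bench, exactly under the centre of the box when the box is home. x axis: the direction in which the box is pushed in; y to the left of that; z up. A sprung pad under the head (underside 74 mm above the bench) comes down on the lid as the pedal is pressed. A column behind carries the head.
- mouth (a point): Middle of the mouth, on the bench, at press x = -166 mm, where two flared plates open to about y = +-68 mm. They narrow to two straight guide rails, 20 mm tall and 10 mm thick, inner faces at y = +-46 mm, that run from press x = -130 to +75 mm. The box slides on the bench itself. Axes as the press.
- head_edge (a point): Middle of the head's lower front edge, at press x = -72, z = 82 mm. The overhanging head runs from here to x = +108 mm, y = +-55 mm, z up to 157 mm. The trailing face of a home box (press x = -64 mm) is 8 mm inside this edge: an upright gripper meets the head first, so tilt it about 40 degrees, fingertips leading.
- ejector_face (a point): Centre of the leading face of the orange ejector bar (64 mm wide, 4 to 28 mm above the bench), the face the box meets. It lies at press x = 64 mm when the bar is home.
- ejector (a joint): How far the ejector bar stands out from its home stop towards the mouth, m: 0 home, 0.05 fully out; it starts 0.02 to 0.045 out. It slides stiffly: about 5 N of friction, no spring, stays where it is left, then a rigid stop at 0. With the box's own friction, pushing takes about 6 to 8 N until the stop is met.
- pedal (a joint): Angle of the pedal, rad: 0 up (at rest), grows as it is pressed, rigid stop at 0.24. A spring returns it; at the red pad it takes about 5 N to start and 10 to 12 N at the stop.
- pedal_pad (a point): Where to press, on top of the pedal's red pad (50 x 50 mm; pedal 112 x 56 mm); moves with the pedal. At rest it is at press x = -140, y = +105 mm, about 60 mm above the bench. The hinge is 90 mm from it towards press +x, at z = 42 mm, axis along press y. The point goes down about 22 mm over the full stroke.
- tuberack: Bystander, to be left alone: black tube rack block 130 x 90 x 45 mm; origin at the centre of its underside.
- reagent: Bystander, to be left alone: amber reagent bottle, 70 mm across, 150 mm tall; origin at the centre of its underside.
- jar: Bystander, to be left alone: small white jar with a blue cap, 48 mm across, 60 mm tall; origin at the centre of its underside.
- beaker: Bystander, to be left alone: glass beaker 70 mm across, 85 mm tall; origin at the centre of its underside.
- pipette: Bystander, to be left alone: white pipette lying on the bench, 240 mm long; origin at the centre of its underside.
- sparebox: Bystander, to be left alone: white spare box with a blue stripe, 122 x 83 x 50 mm; origin at the centre of its underside.
- tipbox: The same tip box; origin at the centre of its underside.
Mind the look-alikes: they are no part of the job. What is shaped like the tipbox but pink or purple is not meant.

How it is judged:
On the way, in this order (a step that is already met when the one before it is completed fails the run):
1. the tip box is fully home and the ejector bar is pushed back to its stop (x of tipbox_mid in the frame of press above -0.004 m and value of joint ejector below 0.004 m and angle between the x axis of tipbox_mid and the x axis of press, either way round below 0.08 rad and y of tipbox_mid in the frame of press between -0.006 and 0.006 m and angle between tipbox_mid's own z axis and vertical below 0.06 rad and value of joint pedal below 0.06 rad), for 0.3 s.
2. with the box home, the pedal is pressed down to its stop and held (x of tipbox_mid in the frame of press above -0.004 m and value of joint ejector below 0.004 m and angle between the x axis of tipbox_mid and the x axis of press, either way round below 0.08 rad and y of tipbox_mid in the frame of press between -0.006 and 0.006 m and angle between tipbox_mid's own z axis and vertical below 0.06 rad and value of joint pedal above 0.22 rad), for 0.4 s.
At the end, for the whole second after the job is handed in: The tip box rests under the head within 4 mm of home along the press, within 6 mm sideways, in line within 0.08 rad and flat; the ejector bar is within 4 mm of its stop; the pedal has sprung back up (below 0.03 rad) (x of tipbox_mid in the frame of press above -0.004 m and value of joint ejector below 0.004 m and angle between the x axis of tipbox_mid and the x axis of press, either way round below 0.08 rad and y of tipbox_mid in the frame of press between -0.006 and 0.006 m and angle between tipbox_mid's own z axis and vertical below 0.06 rad and value of joint pedal below 0.03 rad and linear speed of tipbox below 0.01 m/s); the robot touches nothing.
It fails at once if the pedal is pressed while the box is not home (value of joint pedal above 0.1 rad and not (x of tipbox_mid in the frame of press above -0.004 m and value of joint ejector below 0.004 m and angle between the x axis of tipbox_mid and the x axis of press, either way round below 0.08 rad and y of tipbox_mid in the frame of press between -0.006 and 0.006 m and angle between tipbox_mid's own z axis and vertical below 0.06 rad)).
It fails at once if the fingers push the box with over 60 N (contact force between the fingers and tipbox above 60 N).
It fails at once if the box is tipped by more than 0.3 rad (angle between tipbox_mid's own z axis and vertical above 0.3 rad).
It fails at once if a bystander (rack, bottle, jar, beaker, pipette, spare box) is moved by more than 20 mm (distance of any of tuberack, reagent, jar, beaker, pipette, sparebox from where it was at the start of the episode above 0.02 m).
It also fails if it takes over 64 s, if anything falls off the work surface, if the arm or the gripper's body presses on something with over 40 N, if the wrist force passes 120 N, or if a joint passes its speed limit or range.

## Working session

There is one attempt and no reset: what is moved stays moved. The work goes in short steps, Python scripts to look and compute and a shell command to move; the robot and the scene stay as the last step left them, time stands still between calls to the robot, and variables do not carry over. Pictures are saved under pics/ and viewed, at most 10 in all, crops included, and the job is handed in when it is done.

```bash
mkdir -p pics; ls; python3 - <<'E'
from station import *
import cv2,numpy as np
for n in("top","side"):
    im=get_image(n); cv2.imwrite(f"pics/{n}0.png",im[:,:,::-1])
    c=get_calibration(n); print(n,np.round(c["intrinsics"],1).tolist(),np.round(c["world_from_camera"],3).tolist(),[k for k in c])
    for q in("tipbox","press","pedal_pad","ejector_face"):
        print(q,[(round(d["confidence"],2),np.round(d["rect"]).tolist()) for d in cut_out(q,n)][:4])
o=get_obs();print(o)
E
```

```text
pics
top [[347.4, 0.0, 253.1], [0.0, 347.4, 187.7], [0.0, 0.0, 1.0]] [[-0.001, 0.993, -0.118, 0.353], [-1.0, -0.002, -0.009, -0.081], [-0.009, 0.118, 0.993, 1.275], [0.0, 0.0, 0.0, 1.0]] ['intrinsics', 'world_from_camera']
tipbox [(0.91, [326.0, 286.0, 26.0, 41.0]), (0.89, [286.0, 164.0, 43.0, 36.0]), (0.87, [290.0, 219.0, 38.0, 23.0]), (0.84, [295.0, 108.0, 38.0, 33.0])]
press [(0.91, [204.0, 174.0, 114.0, 68.0])]
pedal_pad [(0.74, [244.0, 191.0, 29.0, 18.0]), (0.51, [211.0, 217.0, 15.0, 10.0])]
ejector_face [(0.58, [208.0, 215.0, 14.0, 15.0])]
side [[462.5, 0.0, 253.1], [0.0, 462.5, 201.4], [0.0, 0.0, 1.0]] [[0.763, 0.357, -0.538, -0.366], [-0.646, 0.396, -0.653, -1.103], [-0.02, 0.846, 0.532, 0.913], [0.0, 0.0, 0.0, 1.0]] ['intrinsics', 'world_from_camera']
tipbox [(0.93, [254.0, 239.0, 43.0, 42.0]), (0.83, [351.0, 315.0, 49.0, 52.0]), (0.63, [349.0, 200.0, 33.0, 31.0]), (0.57, [223.0, 294.0, 60.0, 58.0])]
press [(0.85, [231.0, 183.0, 67.0, 62.0])]
pedal_pad [(0.48, [244.0, 202.0, 34.0, 22.0])]
ejector_face []
{'t': 0.5, 'q': array([-1.46501793e+00,  5.27746878e-02,  1.61295008e+00,  1.37687600e-05,
        1.47602114e+00, -1.19005404e-01]), 'dq': array([ 0.0013362 , -0.00058095, -0.00109612, -0.00151787,  0.00163177,
        0.001175  ]), 'effort': array([-2.84087292e-05, -3.93211627e+01, -3.70027506e+01, -1.39211775e-04,
        1.39902717e-03, -5.93467462e-06]), 'tool_pos': array([ 0.13930572, -0.60922998,  0.23122728]), 'tool_rot': array([-3.12161937e+00, -3.52327457e-01, -2.31211266e-05]), 'contact_force': array([0.69234551, 1.06580617, 0.39222327]), 'wrist_torque': array([ 0.01201196, -0.0573724 , -0.05764923]), 'grip_force': 0.0, 'opening': 0.08511901088067977}
```

```bash
python3 - <<'E'
import cv2
a=cv2.imread("pics/top0.png")[70:350,130:400]; b=cv2.imread("pics/side0.png")[120:370,150:400]
cv2.imwrite("pics/t1.png",cv2.resize(a,None,fx=2.1,fy=2.1,interpolation=2)); cv2.imwrite("pics/s1.png",cv2.resize(b,None,fx=2.3,fy=2.3,interpolation=2))
E
```

```text
(no output)
```

View pics/t1.png

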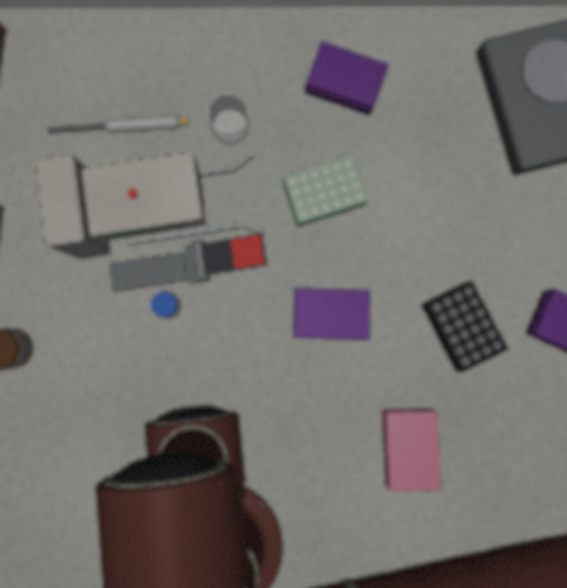

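View pics/s1.png

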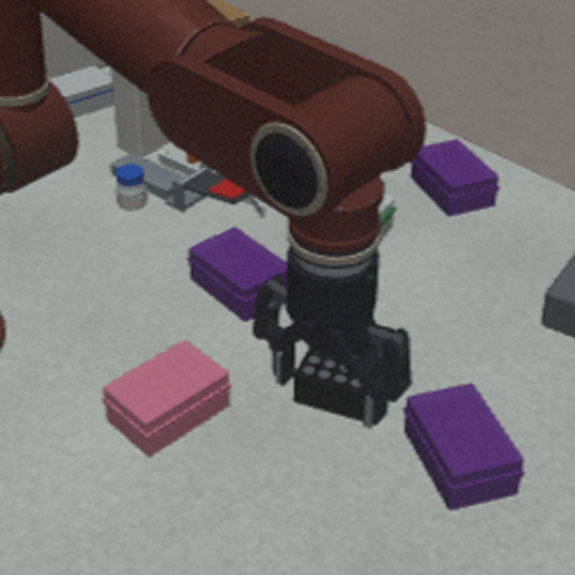

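The candidates in the top image are purple boxes (~295,108) and (~288,219), pink (326,286), and a box with a green band and a tip grid (~285,161). Only the last fits the task. The press head is at ~(197,163) and the red pedal pad at ~(248,189). I'll confirm with an enlarged crop and measure in the same script.

```bash
cat >h.py <<'E'
from station import *
import cv2,numpy as np
from scipy.spatial.transform import Rotation as R
def proj(n,P):
    c=get_calibration(n);T=np.array(c["world_from_camera"]);p=(np.atleast_2d(P)-T[:3,3])@T[:3,:3]*[1,-1,-1]
    p=p@np.array(c["intrinsics"]).T; return p[:,:2]/p[:,2:]
def back(n,uv,z):
    c=get_calibration(n);T=np.array(c["world_from_camera"]);uv=np.atleast_2d(uv)
    d=np.c_[uv,np.ones(len(uv))]@np.linalg.inv(c["intrinsics"]).T*[1,-1,-1]@T[:3,:3].T
    return T[:3,3]+d*((z-T[2,3])/d[:,2:])
E
python3 - <<'E'
from h import *
im=cv2.imread("pics/top0.png")
cv2.imwrite("pics/t2.png",cv2.resize(im[130:225,140:310],None,fx=4.7,fy=4.7,interpolation=2))
get_image("top")
m=[d["region"] for d in cut_out("tipbox","top") if abs(d["rect"][0]-285)<6 and abs(d["rect"][1]-162)<8][0].astype(np.uint8)
r=cv2.minAreaRect(np.argwhere(m)[:,::-1].astype(np.float32)); print(r)
print("box corners@.04",back("top",cv2.boxPoints(r),.045).round(3).tolist())
h=im.astype(int); red=(h[:,:,2]>150)&(h[:,:,1]<80)&(h[:,:,0]<80)
n,l,s,c=cv2.connectedComponentsWithStats(red.astype(np.uint8))
for i in range(1,n):
    if s[i,4]>20: print("red",s[i],c[i],back("top",c[i],.06))
E
```

```text
((284.75, 160.25001525878906), (24.981992721557617, 36.04996109008789), 71.56504821777344)
box corners@.04 [[0.621, -0.108, 0.045], [0.662, -0.232, 0.045], [0.575, -0.259, 0.045], [0.534, -0.136, 0.045]]
red [242 183  12  13 130] [247.48461538 189.23076923] [[ 0.49149199 -0.05030439  0.06      ]]
```

View pics/t2.png

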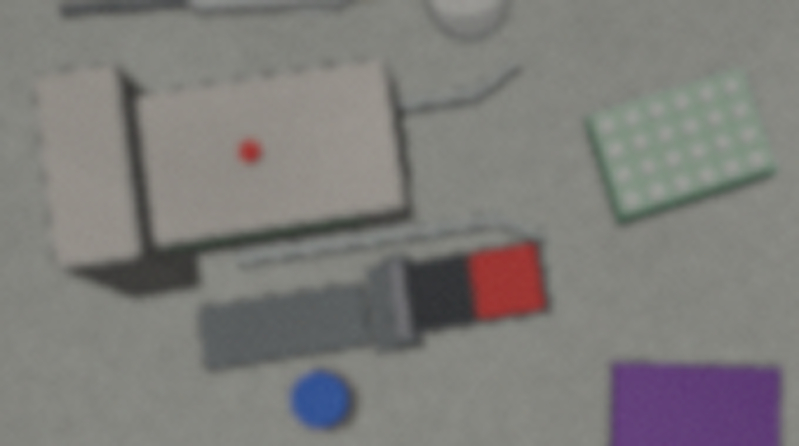

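The crop confirms the box: green with a white tip grid at crop (680,145). The head's front edge runs from (388,62) to (405,210), the flare tips are at (520,70) and (540,238), and the red pad is at (510,280). Next I'll fit the press pose.

```bash
python3 - <<'E'
from h import *
from scipy.optimize import least_squares
P=np.array([[-.072,-.055,.157],[-.072,.055,.157],[.108,.055,.157],[.108,-.055,.157],[-.14,.105,.06],[-.166,-.069,.02],[-.166,.069,.02]])
uv=np.array([[388,62],[405,210],[155,247],[137,97],[0,0],[520,70],[540,238]])/4.7+[140,130]-.4
uv[4]=[247.5,189.2]
def W(p,P): 
    a=R.from_euler('z',p[2]); return a.apply(P)+[p[0],p[1],0]
f=lambda p:(proj("top",W(p,P))-uv).ravel()
s=least_squares(f,[.5,.1,1.7],loss='soft_l1'); print(s.x,np.degrees(s.x[2]),f(s.x).reshape(-1,2).round(1).tolist())
p=s.x
# tipbox: lid top corners from crop z .056
B=np.array([[-.064,-.043,.056],[-.064,.043,.056],[.064,.043,.056],[.064,-.043,.056]])
bu=np.array([[743,72],[772,168],[622,218],[588,118]])/4.7+[140,130]-.4
g=lambda q:(proj("top",W(q,B))-bu).ravel()
b=least_squares(g,[.6,-.18,1.8]);print("box",b.x,g(b.x).reshape(-1,2).round(1).tolist())
d=R.from_euler('z',-p[2]).apply([b.x[0]-p[0],b.x[1]-p[1],0]);print("box in press",d,"yaw",b.x[2]-p[2])
np.save("p.npy",p)
# start pose: TCP goal behind trailing face, tilt 0 first: tool x = press x
th=p[2]
o=get_obs();R0=R.from_rotvec(o["tool_rot"]);t0=o["tool_pos"]
for px in (-.45,-.47):
  for tilt in(0,42):
    for sgn in (1,-1):
      x=np.array([np.cos(th),np.sin(th),0]);z=np.array([0,0,-1.]);
      Rd=R.from_matrix(np.c_[x*sgn,np.cross(z,x*sgn),z])*R.from_euler('y',sgn*tilt,degrees=True)
      tgt=W(p,np.array([[px,d[1],.15]]))[0]
      print(px,tilt,sgn,tgt.round(3),"off",R0.inv().apply(tgt-t0).round(3),"tw",np.degrees((R0.inv()*Rd).as_rotvec()).round(1),"z",Rd.apply([0,0,1]).round(2))
E
```

```text
[0.57278597 0.09565003 1.71058872] 98.00951420353624 [[-0.3, -0.8], [0.4, 0.4], [-1.2, 0.2], [-1.1, -0.7], [2.1, 0.9], [-0.0, -0.5], [1.0, 0.4]]
box [ 0.59597177 -0.18222777  1.87427812] [[0.1, -1.3], [1.6, 0.8], [-0.8, 0.9], [-0.9, -0.5]]
box in press [-0.27839773  0.01575919  0.        ] yaw 0.1636894014488881
-0.45 0 1 [ 0.62  -0.352  0.15 ] off [ 0.526 -0.144  0.081] tw [  0.    0.  -85.1] z [ 0.  0. -1.]
-0.45 0 -1 [ 0.62  -0.352  0.15 ] off [ 0.526 -0.144  0.081] tw [ 0.  -0.  94.9] z [ 0.  0. -1.]
-0.45 42 1 [ 0.62  -0.352  0.15 ] off [ 0.526 -0.144  0.081] tw [ 31.1  33.9 -81. ] z [-0.09  0.66 -0.74]
-0.45 42 -1 [ 0.62  -0.352  0.15 ] off [ 0.526 -0.144  0.081] tw [ 34.6 -31.8  90.2] z [-0.09  0.66 -0.74]
-0.47 0 1 [ 0.623 -0.372  0.15 ] off [ 0.524 -0.124  0.081] tw [  0.    0.  -85.1] z [ 0.  0. -1.]
-0.47 0 -1 [ 0.623 -0.372  0.15 ] off [ 0.524 -0.124  0.081] tw [ 0.  -0.  94.9] z [ 0.  0. -1.]
-0.47 42 1 [ 0.623 -0.372  0.15 ] off [ 0.524 -0.124  0.081] tw [ 31.1  33.9 -81. ] z [-0.09  0.66 -0.74]
-0.47 42 -1 [ 0.623 -0.372  0.15 ] off [ 0.524 -0.124  0.081] tw [ 34.6 -31.8  90.2] z [-0.09  0.66 -0.74]
```

```bash
python3 -m crank '[{"offset":[0.05,-0.01,0],"twist":[0,0,-8]},{"offset":[0.1,-0.03,0],"twist":[3,3,-16]},{"offset":[0.16,-0.04,0],"twist":[6,7,-25]},{"offset":[0.21,-0.05,0],"twist":[9,10,-32]},{"offset":[0.26,-0.065,0],"twist":[12,13,-40]},{"offset":[0.31,-0.08,0],"twist":[16,17,-48]},{"offset":[0.36,-0.095,0],"twist":[19,21,-56]},{"offset":[0.42,-0.11,0],"twist":[23,25,-64]},{"offset":[0.47,-0.12,0],"twist":[27,29,-72]},{"offset":[0.524,-0.124,0],"twist":[31,34,-81]},{"offset":[0.524,-0.124,0],"twist":[31,34,-81]},{"offset":[0.524,-0.124,0],"twist":[31,34,-81]},{"offset":[0.524,-0.124,0],"twist":[31,34,-81]}]' 0.5
cat >>h.py <<'E'
p=np.load("p.npy"); Rp=R.from_euler('z',p[2])
def state():
    o=get_obs();Rt=R.from_rotvec(o["tool_rot"])
    print("t",round(o["t"],2),"tcp press",Rp.inv().apply(o["tool_pos"]-[p[0],p[1],0]).round(4),"z",Rp.inv().apply(Rt.apply([0,0,1])).round(3),"y",Rp.inv().apply(Rt.apply([0,1,0])).round(3),"F",Rp.inv().apply(o["contact_force"]).round(1),"open",round(o["opening"],3),"q",o["q"].round(2))
    return o,Rt
def goto(x,tilt=42,dyaw=0):  # press-frame goal -> offset and twist from here
    o,Rt=state();tg=Rp.apply(x)+[p[0],p[1],0]
    Rd=Rp*R.from_euler('z',dyaw)*R.from_euler('x',np.pi)*R.from_euler('y',tilt,degrees=True)
    print("->",x,"off",Rt.inv().apply(tg-o["tool_pos"]).round(4),"tw",np.degrees((Rt.inv()*Rd).as_rotvec()).round(1))
E
python3 - <<'E'
from h import *
goto([-.42,.008,.025]);goto([-.37,.008,.025])
im=get_image("top");cv2.imwrite("pics/t3.png",cv2.resize(im[120:250,140:400,::-1],None,fx=3,fy=3,interpolation=2))
E
```

```text
t: 2.22
tool_pos: [0.6217, -0.3725, 0.2333]
tool_rot: [-1.653, -1.9, -0.637]
contact_force: [-0.4, 0.1, 0.6]
opening: 0.0427
grip_force: 0.0
t 2.23 tcp press [-0.4704  0.0168  0.2333] z [ 0.668 -0.004 -0.744] y [-0.002 -1.     0.004] F [0.1 0.4 0.6] open 0.043 q [-0.8   0.63  1.02  0.47  2.07 -0.83]
-> [-0.42, 0.008, 0.025] off [-0.1016  0.0079  0.1887] tw [0.2 0.1 0. ]
t 2.23 tcp press [-0.4704  0.0168  0.2333] z [ 0.668 -0.004 -0.744] y [-0.002 -1.     0.004] F [0.1 0.4 0.6] open 0.043 q [-0.8   0.63  1.02  0.47  2.07 -0.83]
-> [-0.37, 0.008, 0.025] off [-0.0644  0.0078  0.2221] tw [0.2 0.1 0. ]
```

View pics/t3.png

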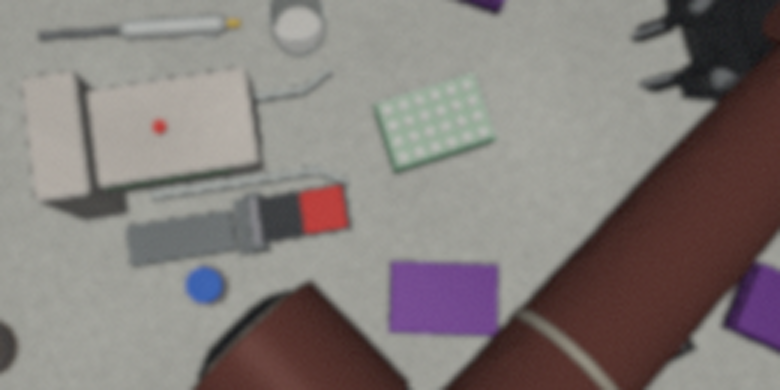

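The gripper is tilted and aimed at the box from (680,60) in the crop, and the box hasn't moved. Lowering it behind the box.

```bash
python3 -m crank '[{"offset":[-0.025,0.002,0.047],"twist":[0,0,0]},{"offset":[-0.05,0.004,0.094],"twist":[0,0,0]},{"offset":[-0.076,0.006,0.141],"twist":[0,0,0]},{"offset":[-0.102,0.008,0.189],"twist":[0,0,0]},{"offset":[-0.094,0.008,0.196],"twist":[0,0,0]},{"offset":[-0.079,0.008,0.209],"twist":[0,0,0]},{"offset":[-0.064,0.008,0.222],"twist":[0,0,0]},{"offset":[-0.064,0.008,0.222],"twist":[0,0,0]}]' 
python3 - <<'E'
from h import *
state()
im=get_image("top");cv2.imwrite("pics/t4.png",cv2.resize(im[120:220,200:400,::-1],None,fx=3.5,fy=3.5,interpolation=2))
im=get_image("side");cv2.imwrite("pics/s4.png",cv2.resize(im[100:300,150:400,::-1],None,fx=3,fy=3,interpolation=2))
E
```

```text
t: 3.28
tool_pos: [0.6179, -0.2706, 0.0277]
tool_rot: [-1.651, -1.904, -0.638]
contact_force: [0.2, -0.2, -0.1]
opening: 0.043
grip_force: 0.0
t 3.27 tcp press [-0.369   0.0064  0.0277] z [ 0.667 -0.004 -0.745] y [-0.    -1.     0.006] F [-0.2 -0.2 -0.1] open 0.043 q [-0.71  0.67  1.32  0.47  1.72 -0.92]
```

View pics/t4.png

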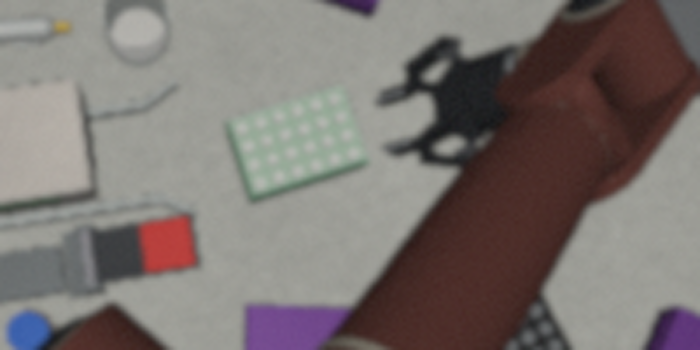

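The fingertips at crop (385,100) and (390,150) straddle the middle of the box's trailing face at (352,125). I'll push slowly.

```bash
python3 -m crank '[{"offset":[0.004,0,0.0035],"twist":[0,0,0]},{"offset":[0.008,0,0.007],"twist":[0,0,0]},{"offset":[0.012,0,0.0105],"twist":[0,0,0]},{"offset":[0.016,0,0.014],"twist":[0,0,0]},{"offset":[0.02,0,0.0178],"twist":[0,0,0]},{"offset":[0.024,0,0.0214],"twist":[0,0,0]},{"offset":[0.028,0,0.025],"twist":[0,0,0]},{"offset":[0.032,0,0.0285],"twist":[0,0,0]},{"offset":[0.036,0,0.032],"twist":[0,0,0]},{"offset":[0.04,0,0.0356],"twist":[0,0,0]},{"offset":[0.044,0,0.0392],"twist":[0,0,0]},{"offset":[0.048,0,0.0428],"twist":[0,0,0]},{"offset":[0.052,0,0.0463],"twist":[0,0,0]},{"offset":[0.052,0,0.0463],"twist":[0,0,0]}]'
cat >>h.py <<'E'
def box():
    from scipy.optimize import least_squares
    im=get_image("top").astype(int)
    m=((im[:,:,1]-im[:,:,0]>12)&(im[:,:,1]-im[:,:,2]>2)).astype(np.uint8)
    m=cv2.morphologyEx(m,cv2.MORPH_CLOSE,np.ones((5,5)))
    n,l,s,c=cv2.connectedComponentsWithStats(m)
    i=1+np.argmax(s[1:,4]); r=cv2.minAreaRect(np.argwhere(l==i)[:,::-1].astype(np.float32))
    q=Rp.inv().apply(back("top",cv2.boxPoints(r),.05)-[p[0],p[1],0])
    e=q[np.argmax(q[:,1])]; L=[q[(k+1)%4]-q[k] for k in range(4)]; v=max(L,key=lambda a:np.linalg.norm(a)); v=v*np.sign(v[0])
    print("box area",s[i,4],"centre",q.mean(0).round(3),"yaw",round(np.arctan2(v[1],v[0]),3),"size",[round(np.linalg.norm(a),3) for a in L[:2]])
E
python3 - <<'E'
from h import *
state();box()
E
```

```text
t: 5.12
tool_pos: [0.6072, -0.2005, 0.0242]
tool_rot: [-1.649, -1.899, -0.637]
contact_force: [-0.6, 0.6, 0.2]
opening: 0.0425
grip_force: 0.0
t 5.12 tcp press [-0.298   0.0072  0.0242] z [ 0.671 -0.002 -0.742] y [-0.    -1.     0.003] F [0.6 0.5 0.2] open 0.043 q [-0.65  0.59  1.45  0.5   1.66 -0.89]
box area 828 centre [-0.231  0.005  0.05 ] yaw 0.013 size [np.float64(0.129), np.float64(0.086)]
```

The box has squared up: centre at press (-0.231, 0.005), yaw 0.013. I'll keep pushing with a small sideways correction.

```bash
python3 -m crank '[{"offset":[0.004,0,0.0036],"twist":[0,0,0]},{"offset":[0.008,0.0005,0.0072],"twist":[0,0,0]},{"offset":[0.012,0.001,0.0108],"twist":[0,0,0]},{"offset":[0.016,0.0015,0.0144],"twist":[0,0,0]},{"offset":[0.02,0.002,0.018],"twist":[0,0,0]},{"offset":[0.024,0.0025,0.0216],"twist":[0,0,0]},{"offset":[0.028,0.003,0.0252],"twist":[0,0,0]},{"offset":[0.032,0.0035,0.0288],"twist":[0,0,0]},{"offset":[0.036,0.004,0.0324],"twist":[0,0,0]},{"offset":[0.04,0.0045,0.036],"twist":[0,0,0]},{"offset":[0.044,0.005,0.0396],"twist":[0,0,0]},{"offset":[0.048,0.005,0.0432],"twist":[0,0,0]},{"offset":[0.052,0.005,0.0468],"twist":[0,0,0]},{"offset":[0.056,0.005,0.0504],"twist":[0,0,0]},{"offset":[0.06,0.005,0.054],"twist":[0,0,0]},{"offset":[0.064,0.005,0.0576],"twist":[0,0,0]},{"offset":[0.068,0.005,0.0612],"twist":[0,0,0]},{"offset":[0.072,0.005,0.0648],"twist":[0,0,0]},{"offset":[0.072,0.005,0.0648],"twist":[0,0,0]}]'
python3 - <<'E'
from h import *
state();box()
E
```

```text
t: 7.55
tool_pos: [0.5983, -0.1037, 0.0239]
tool_rot: [-1.649, -1.898, -0.637]
contact_force: [0.0, 0.1, -0.8]
opening: 0.0428
grip_force: 0.0
t 7.55 tcp press [-0.201   0.0025  0.0239] z [ 0.671 -0.001 -0.742] y [ 0.    -1.     0.002] F [ 0.1 -0.  -0.8] open 0.043 q [-0.54  0.49  1.6   0.55  1.57 -0.83]
box area 838 centre [-0.135 -0.     0.05 ] yaw 0.002 size [np.float64(0.129), np.float64(0.087)]
```

```bash
python3 -m crank '[{"offset":[0.004,0,0.0036],"twist":[0,0,0]},{"offset":[0.008,0,0.0072],"twist":[0,0,0]},{"offset":[0.012,0,0.0108],"twist":[0,0,0]},{"offset":[0.016,0,0.0144],"twist":[0,0,0]},{"offset":[0.02,0,0.018],"twist":[0,0,0]},{"offset":[0.024,0,0.0216],"twist":[0,0,0]},{"offset":[0.028,0,0.0252],"twist":[0,0,0]},{"offset":[0.032,0,0.0288],"twist":[0,0,0]},{"offset":[0.036,0,0.0324],"twist":[0,0,0]},{"offset":[0.04,0,0.036],"twist":[0,0,0]},{"offset":[0.044,0,0.0396],"twist":[0,0,0]},{"offset":[0.048,0,0.0432],"twist":[0,0,0]},{"offset":[0.052,0,0.0468],"twist":[0,0,0]},{"offset":[0.056,0,0.0504],"twist":[0,0,0]},{"offset":[0.056,0,0.0504],"twist":[0,0,0]}]'
python3 - <<'E'
from h import *
state()
im=get_image("side");cv2.imwrite("pics/s5.png",cv2.resize(im[130:280,150:350,::-1],None,fx=3.5,fy=3.5,interpolation=2))
E
```

```text
t: 9.48
tool_pos: [0.5881, -0.0293, 0.0244]
tool_rot: [-1.649, -1.899, -0.637]
contact_force: [-0.4, 0.2, 0.2]
opening: 0.0427
grip_force: 0.0
t 9.47 tcp press [-0.1258  0.0022  0.0244] z [ 0.671 -0.002 -0.742] y [ 0.    -1.     0.002] F [0.3 0.4 0.2] open 0.043 q [-0.45  0.42  1.7   0.59  1.51 -0.78]
```

View pics/s5.png

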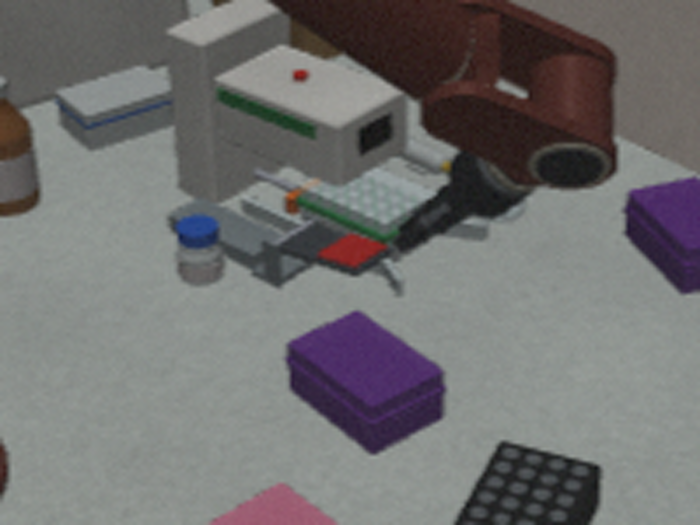

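The box sits between the rails at crop (380,205), with the orange bar just ahead at (295,200) and the gripper clear of the head and pedal.

```bash
python3 -m crank '[{"offset":[0.003,0,0.0027],"twist":[0,0,0]},{"offset":[0.006,0,0.0054],"twist":[0,0,0]},{"offset":[0.009,0,0.0081],"twist":[0,0,0]},{"offset":[0.012,0,0.0108],"twist":[0,0,0]},{"offset":[0.015,0,0.0135],"twist":[0,0,0]},{"offset":[0.018,0,0.0162],"twist":[0,0,0]},{"offset":[0.021,0,0.0189],"twist":[0,0,0]},{"offset":[0.024,0,0.0216],"twist":[0,0,0]},{"offset":[0.027,0,0.0243],"twist":[0,0,0]},{"offset":[0.03,0,0.027],"twist":[0,0,0]},{"offset":[0.033,0,0.0297],"twist":[0,0,0]},{"offset":[0.036,0,0.0324],"twist":[0,0,0]}]'
python3 -c "from h import *;state()"
```

```text
t: 11.02
tool_pos: [0.5822, 0.0166, 0.0244]
tool_rot: [-1.652, -1.902, -0.636]
contact_force: [1.1, -7.8, 1.3]
opening: 0.0426
grip_force: 3.9
t 11.03 tcp press [-0.0796  0.0016  0.0244] z [ 0.667 -0.003 -0.745] y [-0.001 -1.     0.004] F [-7.9 -0.   1.3] open 0.043 q [-0.39  0.38  1.75  0.62  1.46 -0.74]
```

```bash
python3 -m crank '[{"offset":[0.0008,0,0.0007],"twist":[0,0,0]},{"offset":[0.0015,0,0.0013],"twist":[0,0,0]},{"offset":[0.0022,0,0.002],"twist":[0,0,0]},{"offset":[0.003,0,0.0027],"twist":[0,0,0]}]'
python3 -c "from h import *;state()"
```

```text
t: 11.52
tool_pos: [0.5816, 0.0206, 0.0244]
tool_rot: [-1.652, -1.902, -0.636]
contact_force: [0.8, -7.3, 1.4]
opening: 0.0431
grip_force: 3.8
t 11.53 tcp press [-0.0756  0.0017  0.0244] z [ 0.667 -0.003 -0.745] y [-0.001 -1.     0.004] F [-7.4  0.2  1.4] open 0.043 q [-0.38  0.37  1.75  0.62  1.46 -0.74]
```

```bash
python3 -m crank '[{"offset":[0.0008,0,0.0007],"twist":[0,0,0]},{"offset":[0.0015,0,0.0013],"twist":[0,0,0]},{"offset":[0.0022,0,0.002],"twist":[0,0,0]},{"offset":[0.003,0,0.0027],"twist":[0,0,0]}]'
python3 -c "from h import *;state()"
```

```text
t: 12.02
tool_pos: [0.5811, 0.0246, 0.0244]
tool_rot: [-1.652, -1.902, -0.636]
contact_force: [-0.1, -8.2, 1.1]
opening: 0.0423
grip_force: 3.8
t 12.03 tcp press [-0.0715  0.0017  0.0244] z [ 0.667 -0.003 -0.745] y [-0.001 -1.     0.004] F [-8.1  1.2  1.1] open 0.042 q [-0.38  0.37  1.75  0.63  1.46 -0.73]
```

```bash
python3 -m crank '[{"offset":[0.0008,0,0.0007],"twist":[0,0,0]},{"offset":[0.0015,0,0.0013],"twist":[0,0,0]},{"offset":[0.0022,0,0.002],"twist":[0,0,0]}]'
python3 -c "from h import *;state()"
```

```text
t: 12.4
tool_pos: [0.5807, 0.0275, 0.0244]
tool_rot: [-1.652, -1.902, -0.636]
contact_force: [-0.1, -7.5, 1.6]
opening: 0.0425
grip_force: 3.8
t 12.4 tcp press [-0.0686  0.0017  0.0244] z [ 0.667 -0.003 -0.745] y [-0.001 -1.     0.004] F [-7.4  1.2  1.6] open 0.043 q [-0.37  0.37  1.76  0.63  1.45 -0.73]
```

```bash
python3 -m crank '[{"offset":[0.0007,0,0.0007],"twist":[0,0,0]},{"offset":[0.0015,0,0.0013],"twist":[0,0,0]}]'
python3 -c "from h import *;state()"
```

```text
t: 12.65
tool_pos: [0.5804, 0.0295, 0.0245]
tool_rot: [-1.652, -1.902, -0.636]
contact_force: [0.8, -7.5, 0.7]
opening: 0.0428
grip_force: 3.8
t 12.65 tcp press [-0.0666  0.0017  0.0245] z [ 0.667 -0.003 -0.745] y [-0.001 -1.     0.004] F [-7.5  0.3  0.7] open 0.043 q [-0.37  0.37  1.76  0.63  1.45 -0.73]
```

```bash
python3 -m crank '[{"offset":[0.0007,0,0.0007],"twist":[0,0,0]}]'
python3 -c "from h import *;state()"
```

```text
t: 12.78
tool_pos: [0.5804, 0.03, 0.0245]
tool_rot: [-1.652, -1.903, -0.635]
contact_force: [1.2, -10.4, 2.1]
opening: 0.0429
grip_force: 5.6
t 12.78 tcp press [-0.066   0.0016  0.0245] z [ 0.666 -0.003 -0.746] y [-0.001 -1.     0.004] F [-10.5   0.3   2.1] open 0.043 q [-0.37  0.37  1.76  0.63  1.45 -0.73]
```

```bash
python3 -m crank '[{"offset":[0.0007,0,0.0007],"twist":[0,0,0]}]'
python3 -c "from h import *;state()"
```

```text
t: 12.9
tool_pos: [0.5806, 0.0302, 0.0245]
tool_rot: [-1.654, -1.905, -0.635]
contact_force: [1.1, -13.5, 1.8]
opening: 0.0428
grip_force: 7.1
t 12.9 tcp press [-0.0659  0.0014  0.0245] z [ 0.665 -0.004 -0.747] y [-0.001 -1.     0.005] F [-13.5   0.8   1.8] open 0.043 q [-0.37  0.37  1.76  0.63  1.45 -0.73]
```

The motion stopped exactly where predicted and the force is rising, so the box is at the stop. I'll press a little harder and hold for the 0.3 s.

```bash
python3 -m crank '[{"offset":[0.0007,0,0.0007],"twist":[0,0,0]},{"offset":[0.0015,0,0.0014],"twist":[0,0,0]},{"offset":[0.0015,0,0.0014],"twist":[0,0,0]},{"offset":[0.0015,0,0.0014],"twist":[0,0,0]},{"offset":[0.0015,0,0.0014],"twist":[0,0,0]}]'
python3 -c "from h import *;state()"
```

```text
t: 13.52
tool_pos: [0.5811, 0.0303, 0.0245]
tool_rot: [-1.656, -1.908, -0.634]
contact_force: [1.9, -18.6, 2.6]
opening: 0.0425
grip_force: 9.2
t 13.53 tcp press [-0.0658  0.0009  0.0245] z [ 0.662 -0.005 -0.749] y [-0.001 -1.     0.006] F [-18.7   0.7   2.6] open 0.043 q [-0.37  0.36  1.76  0.63  1.45 -0.73]
```

```bash
python3 -m crank '[{"offset":[-0.004,0,-0.0036],"twist":[0,0,0]},{"offset":[-0.015,0,-0.0134],"twist":[0,0,0]},{"offset":[-0.03,0,-0.027],"twist":[0,0,0]},{"offset":[-0.052,0,-0.047],"twist":[0,0,0]},{"offset":[-0.074,0,-0.067],"twist":[0,0,0]},{"offset":[-0.052,0,-0.092],"twist":[0,0,0]},{"offset":[-0.03,0,-0.117],"twist":[0,0,0]},{"offset":[-0.008,0,-0.141],"twist":[0,0,0]},{"offset":[0.014,0,-0.166],"twist":[0,0,0]},{"offset":[0.014,0,-0.166],"twist":[0,0,0]}]' 0
python3 - <<'E'
from h import *
goto([-.14,.105,.15],0)
im=get_image("top");box()
h=im.astype(int);red=((h[:,:,0]>150)&(h[:,:,1]<80)&(h[:,:,2]<80)).astype(np.uint8)
n,l,s,c=cv2.connectedComponentsWithStats(red)
for i in range(1,n):
    if s[i,4]>15: print("red",s[i],Rp.inv().apply(back("top",c[i],.06)-[p[0],p[1],0]))
a=cv2.resize(im[130:230,170:320,::-1],None,fx=5.2,fy=5.2,interpolation=2);cv2.imwrite("pics/t6.png",a)
im=get_image("side");cv2.imwrite("pics/s6.png",cv2.resize(im[130:240,180:320,::-1],None,fx=5,fy=5,interpolation=2))
E
```

```text
t: 14.78
tool_pos: [0.5948, -0.0669, 0.16]
tool_rot: [-1.652, -1.904, -0.64]
contact_force: [0.8, 0.4, -0.5]
opening: 0.0002
grip_force: 0.0
t 14.78 tcp press [-0.164   0.0009  0.16  ] z [ 0.667 -0.007 -0.745] y [-0.001 -1.     0.008] F [ 0.3 -0.8 -0.5] open 0.0 q [-0.5   0.27  1.62  0.58  1.71 -0.69]
-> [-0.14, 0.105, 0.15] off [ 0.0116 -0.1042  0.0228] tw [  0.5 -41.8   0.1]
box area 436 centre [ 0.391 -0.359  0.05 ] yaw -0.243 size [np.float64(0.051), np.float64(0.124)]
red [241 182  14  15 170] [[-0.13283129  0.10134849  0.06      ]]
```

View pics/s6.png

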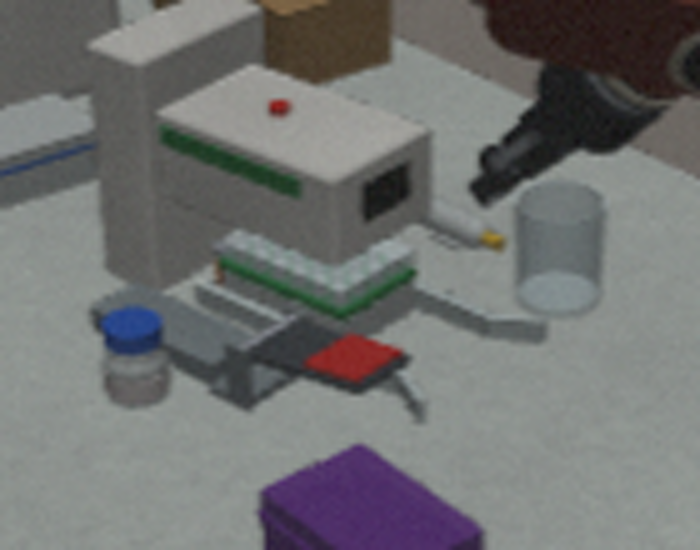

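View pics/t6.png

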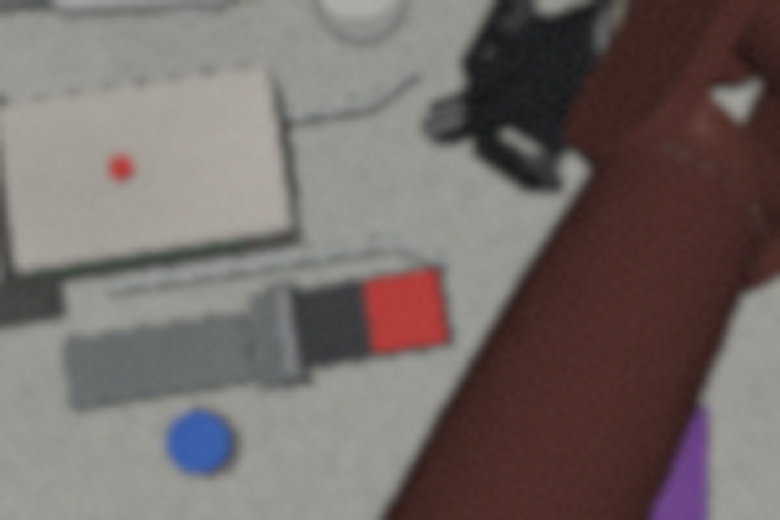

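The side view shows the box inside under the head at crop (315,280), with the orange bar at (220,272), the pedal up and the red pad clear at (355,357). The box is home, so I'll move above the pad with the gripper upright and shut.

```bash
python3 -m crank '[{"offset":[0.002,-0.01,0],"twist":[0,-8,0]},{"offset":[0.004,-0.03,0.005],"twist":[0,-16,0]},{"offset":[0.006,-0.05,0.01],"twist":[0,-24,0]},{"offset":[0.009,-0.08,0.015],"twist":[0,-32,0]},{"offset":[0.012,-0.102,0.022],"twist":[0,-42,0]},{"offset":[0.012,-0.102,0.022],"twist":[0,-42,0]},{"offset":[0.012,-0.102,0.022],"twist":[0,-42,0]}]' 0
python3 -c "from h import *;goto([-.138,.103,.075],0)"
```

```text
t: 15.8
tool_pos: [0.4884, -0.0557, 0.1474]
tool_rot: [-2.061, -2.37, -0.004]
contact_force: [-0.2, -0.9, 0.1]
opening: 0.0001
grip_force: 0.0
t 15.8 tcp press [-0.1381  0.1046  0.1474] z [ 0.002 -0.001 -1.   ] y [-0.    -1.     0.001] F [-0.9  0.3  0.1] open 0.0 q [-0.27 -0.21  2.    0.    1.35 -0.41]
-> [-0.138, 0.103, 0.075] off [-0.      0.0016  0.0724] tw [ 0.1 -0.1 -0. ]
```

```bash
python3 -m crank '[{"offset":[0,0.001,0.02],"twist":[0,0,0]},{"offset":[0,0.001,0.045],"twist":[0,0,0]},{"offset":[0,0.001,0.065],"twist":[0,0,0]},{"offset":[0,0.001,0.077],"twist":[0,0,0]},{"offset":[0,0.001,0.081],"twist":[0,0,0]},{"offset":[0,0.001,0.085],"twist":[0,0,0]},{"offset":[0,0.001,0.088],"twist":[0,0,0]},{"offset":[0,0.001,0.091],"twist":[0,0,0]},{"offset":[0,0.001,0.094],"twist":[0,0,0]},{"offset":[0,0.001,0.097],"twist":[0,0,0]}]'
python3 -c "from h import *;state()"
```

```text
t: 17.05
tool_pos: [0.4908, -0.0565, 0.0523]
tool_rot: [2.058, 2.368, 0.003]
contact_force: [-0.9, -4.5, 6.7]
opening: -0.0002
grip_force: 2.9
t 17.05 tcp press [-0.1393  0.1024  0.0523] z [-0.002 -0.004 -1.   ] y [-0.    -1.     0.004] F [-4.3  1.5  6.7] open -0.0 q [-0.27 -0.08  2.06 -0.    1.16 -0.4 ]
```

```bash
python3 -m crank '[{"offset":[0,0,0.003],"twist":[0,0,0]},{"offset":[0,0,0.006],"twist":[0,0,0]},{"offset":[0,0,0.009],"twist":[0,0,0]},{"offset":[0,0,0.012],"twist":[0,0,0]},{"offset":[0,0,0.014],"twist":[0,0,0]}]'
python3 -c "from h import *;state()"
```

```text
t: 17.68
tool_pos: [0.491, -0.0569, 0.039]
tool_rot: [2.058, 2.368, 0.002]
contact_force: [-3.7, -5.7, 9.0]
opening: -0.0003
grip_force: 5.1
t 17.68 tcp press [-0.1397  0.1022  0.039 ] z [-0.003 -0.004 -1.   ] y [-0.    -1.     0.004] F [-5.2  4.5  9. ] open -0.0 q [-0.27 -0.06  2.07 -0.    1.13 -0.41]
```

```bash
python3 -m crank '[{"offset":[0,0,0.0015],"twist":[0,0,0]},{"offset":[0,0,0.003],"twist":[0,0,0]}]'
python3 -c "from h import *;state()"
```

```text
t: 17.92
tool_pos: [0.4912, -0.057, 0.0381]
tool_rot: [2.058, 2.369, 0.001]
contact_force: [-11.9, -4.7, 28.5]
opening: -0.0004
grip_force: 14.0
t 17.93 tcp press [-0.1398  0.102   0.0381] z [-0.002 -0.003 -1.   ] y [ 0.    -1.     0.003] F [-3.  12.5 28.5] open -0.0 q [-0.27 -0.05  2.06 -0.    1.13 -0.41]
```

It's at the stop (28 N, no further travel). I'll hold for about a second and then lift.

```bash
python3 -m crank '[{"offset":[0,0,0],"twist":[0,0,0]},{"offset":[0,0,0],"twist":[0,0,0]},{"offset":[0,0,0],"twist":[0,0,0]},{"offset":[0,0,0],"twist":[0,0,0]},{"offset":[0,0,0],"twist":[0,0,0]},{"offset":[0,0,0],"twist":[0,0,0]},{"offset":[0,0,0],"twist":[0,0,0]},{"offset":[0,0,0],"twist":[0,0,0]}]'
python3 -c "from h import *;state()"
python3 -m crank '[{"offset":[0,0,-0.004],"twist":[0,0,0]},{"offset":[0,0,-0.008],"twist":[0,0,0]},{"offset":[0,0,-0.013],"twist":[0,0,0]},{"offset":[0,0,-0.018],"twist":[0,0,0]},{"offset":[0,0,-0.024],"twist":[0,0,0]},{"offset":[0,0,-0.034],"twist":[0,0,0]},{"offset":[0,0,-0.06],"twist":[0,0,0]},{"offset":[0,0,-0.1],"twist":[0,0,0]},{"offset":[0,0,-0.13],"twist":[0,0,0]},{"offset":[0,0,-0.13],"twist":[0,0,0]},{"offset":[0,0,-0.13],"twist":[0,0,0]}]'
python3 - <<'E'
from h import *
state()
im=get_image("side");cv2.imwrite("pics/s7.png",cv2.resize(im[130:240,180:320,::-1],None,fx=5,fy=5,interpolation=2))
E
```

```text
t: 18.92
tool_pos: [0.4912, -0.057, 0.0382]
tool_rot: [2.058, 2.369, 0.001]
contact_force: [-9.5, -2.8, 22.8]
opening: 0.0
grip_force: 11.7
t 18.93 tcp press [-0.1398  0.102   0.0382] z [-0.002 -0.003 -1.   ] y [ 0.    -1.     0.003] F [-1.4  9.7 22.8] open 0.0 q [-0.27 -0.05  2.06 -0.    1.13 -0.41]
t: 20.3
tool_pos: [0.4886, -0.0552, 0.1627]
tool_rot: [-2.061, -2.37, -0.003]
contact_force: [-0.2, 0.0, 0.2]
opening: -0.0003
grip_force: 0.0
t 20.3 tcp press [-0.1376  0.1044  0.1627] z [ 0.002 -0.    -1.   ] y [-0. -1.  0.] F [0.  0.2 0.2] open -0.0 q [-0.27 -0.22  1.99  0.    1.38 -0.4 ]
```

View pics/s7.png

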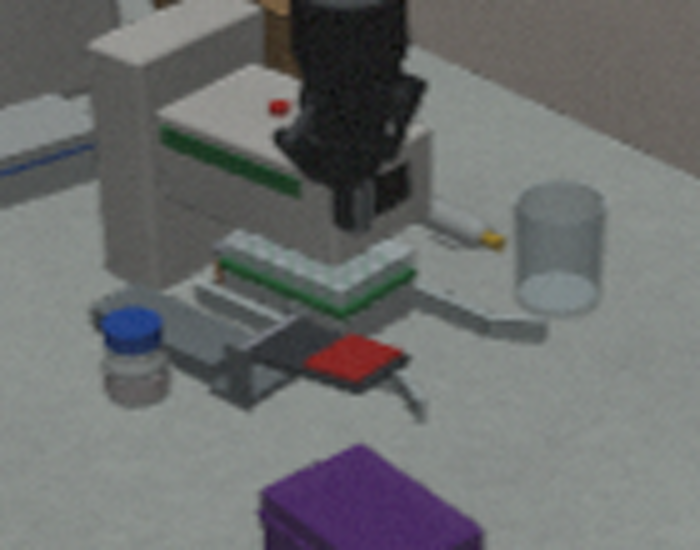

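The box hasn't moved: its corner is still at (340,315), as before the press. The pedal is back up, with the pad at (355,357), and the gripper is clear above it.

```bash
python3 -c "
from station import *
print(finish_job())"
```

```text
the job is handed in; nothing more can be done
None
```

I pushed the box fully home against the stop, pressed the pedal to its stop for about a second and let it spring back up with the box still home, then handed the job in at about 20 s; no verdict came back.

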